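Load the tube cassette, unclip it and hold it up

ROBOT

A 6-joint arm with a two-finger parallel gripper is mounted at the origin on the work surface. World frame = base frame: x ahead of the robot, y to its left, z up, the work surface at z = 0. Lengths are in mm, angles in rad, forces in N, time in s.
With the tool pointing down it reaches from about 350 to 875 mm from the base axis. Payload 4.2 kg.
Tool frame: the origin (TCP) lies at the very end of the fingers, on their centre line; the grasp point (between the pads) lies 19 mm behind it; z points along the fingers, y is the line along which they close (so a half turn about z gives the same grasp; the last joint's range is limited). The gripper opens to 85 mm and grips with 20 to 120 N. Pads are 22 mm wide; open, the fingers measure 114 mm over their backs; the gripper's body (76 mm by 85 mm) begins 54 mm behind the grasp point. The pads swing forward as they close: fully open they stand 13 mm farther back than shut.
Start: joints at [1.362, 0.385, 0.008, 0, -1.194, -0.259], TCP at [281.794, 557.846, 231.312] pointing down, gripper open.
Joint ranges: [-3.14, 3.14], [-1.21, 2.06], [-1.07, 1.41], [-3.16, 2.05], [-2.99, -0.16], [-3.1, 3.1]. Speed limits (rad/s): [2.79, 2.79, 3.14, 3.14, 3.14, 3.14].

INTERFACE

Orientations are given as a unit quaternion [x, y, z, w].
In Python, from bench import read_state, get_image, camera_model, job_done gives the robot as it stands.
- The arm moves only by the shell command python3 -m handwheel 'ROWS'. ROWS is JSON, a list of rows, each a list of 7 numbers: the shift along the tool's x, y, z in m, then the turn, a rotation vector about the tool's x, y, z in rad, then the gripper's target within -1 to 1 (fully open at 1, half-way at 0, shut at -1). In form: [[dx, dy, dz, wx, wy, wz, jaw], ...]. A call has 1 to 10 rows; each row is the pose to reach, as a shift and turn from the pose commanded when the call began, along the tool's axes at that moment; what a row does not reach only later rows make up. A row lasts 1/8 s, in which the tool goes at most 62.5 mm and 10.7 degrees, less where a joint would pass 70% of its speed; a pose out of reach is approached as far as the arm can. A call with a gripper value outside its range is refused whole. The fingers move at their own pace and stop on an object; the grip force is fixed at half the most. Time passes only in rows, so rows that repeat a pose let the fingers close. It gives the time, the measured TCP pose, the force, the opening and the grip force at its end, in the units of the state.
- read_state(): the state, without advancing time (a new reading comes with each control period).
- get_image(name): name is "scene" or "top"; returns (picture, depth): 384x512x3 uint8, blue, green, red; 384x512 float32, mm along the optical axis (not along the pixel's ray), 0 where there is no reading.
- camera_model(name): a dict with "K" (3x3 intrinsics, pixels), "rvec" (rotation vector, rad) and "tvec" (3), from world to camera coordinates, as OpenCV has them. Camera axes: x right, y down, z forward; pixel columns grow to the right and rows downward; lengths in mm; the calibration is good to about 2 mm. A picture is of the moment at which its call begins. camera_model takes no time and is no camera call.
- job_done(): hands the job in; it is judged then, once.
The state is a dict: "clock": time; "joints": joint angles; "joint_vel": joint speeds; "joint_efforts": joint torques, N m; "position": TCP position; "ee_rot": TCP orientation; "contact_force": force on the tool from outside, world axes, zero at the start; "wrist_torque": the same for the moment, N m; "gripper_width": finger opening in mm; "grasp_force": force on a finger pad.
Only numpy, scipy, OpenCV 4.12 (cv2) and the standard library are available. Lean on these libraries where they do the work, as an engineer would, in place of code of your own. Each camera call takes 0.05 s, during which the arm holds its last target. There are 200 camera calls.

TASK

Lay the standing sample tube on its side along the two V saddles of the cassette (cap at either end) and let go of it. Then pinch the cassette's two side catches together to free it from the docking plate, and lift it out with the tube in it. Finish while still holding the cassette by its catches, level and still, some 15 cm above the bench, without disturbing the three other vessels.

Things in the scene. Friction and masses are not known exactly. Their poses are not given: they have to be found in the camera images.
- tube: White capped sample tube, a plain cylinder 30 mm in diameter and 120 mm long including its grey cap of the same diameter (the last 21 mm). About 90 g. It starts standing upright on the bench. Origin: centre of its foot; z runs along the tube to the cap.
- tube_mid (a point): The middle of the tube on its axis, 60 mm from the foot.
- cassette: White cassette, about 0.26 kg, clipped in the dock, underside 6 mm above the bench. Base 140 (x) by 40 mm (y), 5 mm thick. Two 90-degree V saddles 12 mm long at x = +-21 mm, out to y = +-20 and up to z = 36 mm; a tube in them lies along x, axis at z = 39 mm, its sides free beyond the saddles. End stops 18 mm wide, 38 mm high, inner faces at x = +-65 mm. Origin: centre of the underside; z up.
- catch_a (a joint): Travel (m) of the catch on the cassette's +y side: 0 sprung out (clipped), 0.008 pushed in to its stop; beyond 0.004 it clears the lip. Spring 1.5 N at rest, 3.5 N at the stop; it springs out when released. Both catches can be squeezed hard against their stops and the cassette carried by them.
- catch_b (a joint): The same for the catch on the cassette's -y side.
- catch_a_pad (a point): Middle of the grip area on the outer face of catch a: an upright grey paddle at the cassette's x = 0, 24 mm wide along x, its flat outer face 30.5 mm from the cassette's centre plane (61 mm over both catches, 45 mm when both are in), its top 64 mm and this point 48 mm above the cassette's underside. A steel tongue at its foot reaches outward under the dock's lip.
- catch_b_pad (a point): The same point of the opposite catch b, on the -y side.
- dock: Grey docking plate fixed to the bench, 170 (x) by 100 mm (y), 6 mm thick. Low fences (top 14 mm above the bench) locate the cassette with 1.5 mm play. On each long side at x = 0 a steel keeper 34 mm long; its lip, 18 to 22 mm above the bench, 32.5 to 47 mm out in y, hooks over the catch's tongue. Origin: centre of its underside; the cassette shares its centre and axes.
- beaker: Clear glass beaker, 72 mm across, 95 mm high; to be left alone. Origin: centre of its foot.
- reagent: Amber bottle, 68 mm across, 150 mm high; to be left alone. Origin: centre of its foot.
- jar: Low white jar, 72 mm across, 80 mm high; to be left alone. Origin: centre of its foot.
Mind the look-alikes: they are no part of the job. Several things look just like the dock: the one meant starts farthest to the robot's right. There is more than one size of the tube; the job needs the larger.

How it is judged (in metres and radians):
On the way, in this order (a step that is already met when the one before it is completed fails the run):
1. the tube lies on its side in the saddles of the docked cassette and has been let go (angle between tube's own z axis and vertical between 1.42 and 1.72 rad and angle between the z axis of tube and the x axis of cassette, either way round below 0.15 rad and x of tube_mid in the frame of cassette between -0.012 and 0.012 m and y of tube_mid in the frame of cassette between -0.006 and 0.006 m and z of tube_mid in the frame of cassette between 0.033 and 0.046 m and contact force between tube and the fingers below 0.1 N and height (world z) of cassette below 0.012 m), for 0.2 s.
2. both catches are pinched in by the fingers while the cassette is still down in the dock (value of joint each of catch_a, catch_b above 0.004 m and contact force between cassette and the fingers above 2 N and height (world z) of cassette below 0.012 m), for 0.05 s.
At the end, for the whole second after the job is handed in: Fingers hold the cassette by both catches (each in over 3 mm), underside over 100 mm above the bench, level within 0.25 rad, still, touching no dock or vessel; the tube lies in the saddles within 0.15 rad, 12 mm lengthwise, 6 mm sideways, axis 33 to 46 mm above the underside (height (world z) of cassette above 0.1 m and angle between cassette's own z axis and vertical below 0.25 rad and linear speed of cassette below 0.03 m/s and value of joint each of catch_a, catch_b above 0.003 m and contact force between cassette and the fingers above 2 N and contact force between cassette and dock below 0.05 N and contact force between cassette and beaker below 0.05 N and contact force between cassette and reagent below 0.05 N and contact force between cassette and jar below 0.05 N and angle between the z axis of tube and the x axis of cassette, either way round below 0.15 rad and x of tube_mid in the frame of cassette between -0.012 and 0.012 m and y of tube_mid in the frame of cassette between -0.006 and 0.006 m and z of tube_mid in the frame of cassette between 0.033 and 0.046 m); the arm keeps its last pose, push and grip.
It fails at once if the beaker, amber bottle or jar is moved by more than 30 mm (distance of any of beaker, reagent, jar from where it was at the start of the episode above 0.03 m).
It also fails if it takes over 64 s, if anything falls off the work surface, if the arm or the gripper's body presses on something with over 40 N, if the wrist force passes 120 N, or if a joint passes its speed limit or range.

## Working session

There is one attempt and no reset: what is moved stays moved. The work goes in short steps, Python scripts to look and compute and a shell command to move; the robot and the scene stay as the last step left them, time stands still between calls to the robot, and variables do not carry over. Pictures are saved under pics/ and viewed, at most 10 in all, crops included, and the job is handed in when it is done.

```bash
mkdir -p pics; cat > h.py <<'E'
import numpy as np, cv2
from bench import *
from scipy.spatial.transform import Rotation as R
def cloud(name):
    im,d=get_image(name); m=camera_model(name); K=np.array(m["K"],float)
    v,u=np.mgrid[:384,:512]
    c=np.stack([(u-K[0,2])/K[0,0]*d,(v-K[1,2])/K[1,1]*d,d],-1)
    Rm=cv2.Rodrigues(np.array(m["rvec"],float))[0]
    w=(c-np.array(m["tvec"],float).ravel())@Rm
    w[d==0]=np.nan
    return im,w
E
python3 - <<'E'
from h import *
for n in("top","scene"):
    im,w=cloud(n); cv2.imwrite(f"pics/{n}0.png",im); np.save(f"{n}0.npy",w)
a=cv2.imread("pics/top0.png");b=cv2.imread("pics/scene0.png")
cv2.imwrite("pics/top0b.png",cv2.resize(a,(800,600)))
cv2.imwrite("pics/scene0b.png",cv2.resize(b,(800,600)))
s=read_state();print(s)
E
```

```text
{'clock': 0.1, 'joints': array([ 1.36157289e+00,  3.85484242e-01,  6.78276383e-03, -4.53306318e-04,
       -1.19399727e+00, -2.58600884e-01]), 'joint_vel': array([-0.00025482, -0.00277881,  0.00421159,  0.00106625,  0.00010275,
        0.00024945]), 'joint_efforts': array([ 1.01908731e-04, -3.93319738e+01,  1.88929850e+01,  4.19791862e+00,
       -2.57888241e-03,  6.03045208e-06]), 'position': array([281.58676361, 557.39707734, 230.33342177]), 'ee_rot': array([ 9.72747220e-01, -2.31866118e-01, -1.87127398e-04,  9.56120791e-04]), 'contact_force': array([ 0.23820396,  0.80073798, -0.34383677]), 'wrist_torque': array([-0.03422015,  0.01471153,  0.00181065]), 'grasp_force': 0.0, 'gripper_width': 85.22090477379673}
```

View pics/top0b.png

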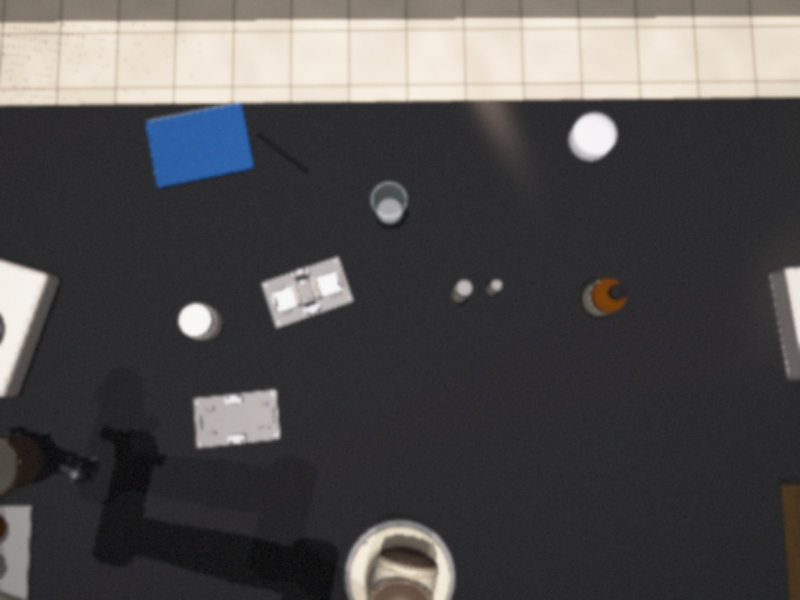

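View pics/scene0b.png

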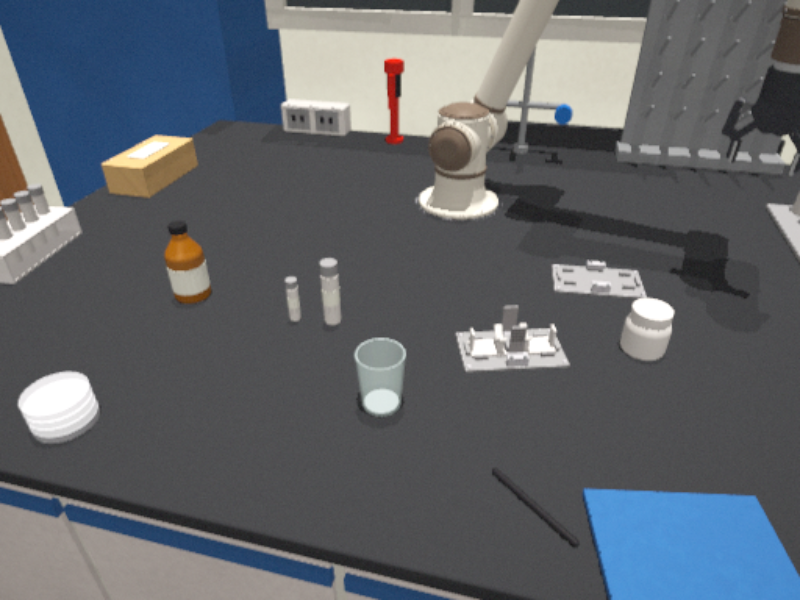

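Top picture (800x600 px): one dock holds the cassette at (307,292), and an identical empty dock is at (237,418). Farthest to the robot's right is (307,292), so that's the dock I want. There are two tubes, the larger at (462,290) and a smaller one at (495,287). In the scene view the larger is at (330,292) and the smaller at (293,300). Vessels in the top picture: beaker (388,203), amber bottle (605,297), white jars at (198,320) and (593,136).

```bash
python3 - <<'E'
from h import *
im=cv2.imread("pics/top0.png"); w=np.load("top0.npy"); ws=np.load("scene0.npy"); 
a=im[155:215,155:330]; b=cv2.imread("pics/scene0.png")[155:245,170:370]
a=cv2.resize(a,(800,274),interpolation=cv2.INTER_CUBIC); b=cv2.resize(b,(800,326)[:2],interpolation=cv2.INTER_CUBIC)
cv2.imwrite("pics/crop.png",np.vstack([a,b]))
P=np.vstack([w.reshape(-1,3),ws.reshape(-1,3)]);src=np.r_[np.zeros(w.size//3),np.ones(w.size//3)]
P0=P
def at(u,v): return w[int(v*.64),int(u*.64)]
for n,u,v in[("cas",307,292),("tube",463,287),("small",496,285),("beak",388,185),("bottle",610,292),("jar",198,320)]: print(n,at(u,v))
t=at(463,287)
for s in(0,1):
  for n,c in(("tube",t),("small",at(496,285))):
    q=P[(src==s)&(np.hypot(P[:,0]-c[0],P[:,1]-c[1])<32)&(P[:,2]>25)]
    print(n,s,len(q),q[:,2].max(),"mid",(np.percentile(q,2,0)+np.percentile(q,98,0))/2)
    q=q[q[:,2]>np.nanmax(q[:,2])-8]; print("  top",q.mean(0),len(q), np.ptp(q,axis=0))
c=at(307,292)
for s in (0,1):
  q=P[(src==s)&(np.hypot(P[:,0]-c[0],P[:,1]-c[1])<115)]
  for lo,hi in((3,10),(10,30),(30,50),(55,80)):
    r=q[(q[:,2]>lo)&(q[:,2]<hi)]
    if len(r)>5:
      rect=cv2.minAreaRect(r[:,:2].astype(np.float32)); print(s,lo,hi,len(r),rect, r.mean(0))
E
```

```text
cas [579.90019702 185.62834322  22.50022259]
tube [ 572.70952222 -129.80114417  120.14330988]
small [ 580.32234721 -199.17519144   80.89328396]
beak [786.33844371  13.74314233  86.38681992]
bottle [ 557.17013753 -406.57868117  143.78113545]
jar [518.59725301 393.76443075  82.66255076]
tube 0 116 125.55248076264559 mid [ 568.46406123 -131.01478368   80.52602156]
  top [ 569.33353793 -131.11993117  121.34224724] 60 [25.11815055 27.74197513  7.83048366]
small 0 52 86.641781663743 mid [ 577.93669006 -199.35827237   57.16362594]
  top [ 578.58345665 -199.93272712   82.50029772] 27 [16.37283951 15.73969718  7.93308586]
tube 1 381 123.23190743715415 mid [ 572.72197223 -129.79928932   74.61839141]
  top [ 571.84557724 -130.09427692  119.91520392] 69 [29.77907982 27.15429767  7.96902194]
small 1 155 83.6754138340923 mid [ 582.11284351 -198.63917202   55.22935238]
  top [ 581.41815101 -198.46283947   81.13679007] 37 [16.4288422  21.43775209  7.20407074]
0 3 10 1103 ((579.6290283203125, 186.4621124267578), (226.39837646484375, 223.8778533935547), 54.289215087890625) [579.80761356 182.91266338  
[... 382 characters left out ...]
529785156, 23.9658145904541), 18.489498138427734) [579.74690357 187.19606365  67.07093961]
1 3 10 770 ((586.08837890625, 180.7821044921875), (213.93592834472656, 209.97216796875), 5.069746971130371) [597.68325331 184.73791325   6.56297391]
1 10 30 700 ((585.4615478515625, 189.63613891601562), (85.10517883300781, 154.676025390625), 26.746212005615234) [588.08942753 188.30745502  16.09991367]
1 30 50 231 ((579.9964599609375, 185.66717529296875), (66.66078186035156, 132.96835327148438), 39.89107894897461) [579.38350856 185.7738359   39.14673413]
1 55 80 120 ((579.8341064453125, 187.04518127441406), (65.93017578125, 23.99654769897461), 18.658475875854492) [581.16513524 187.42926261  64.03625898]
```

View pics/crop.png

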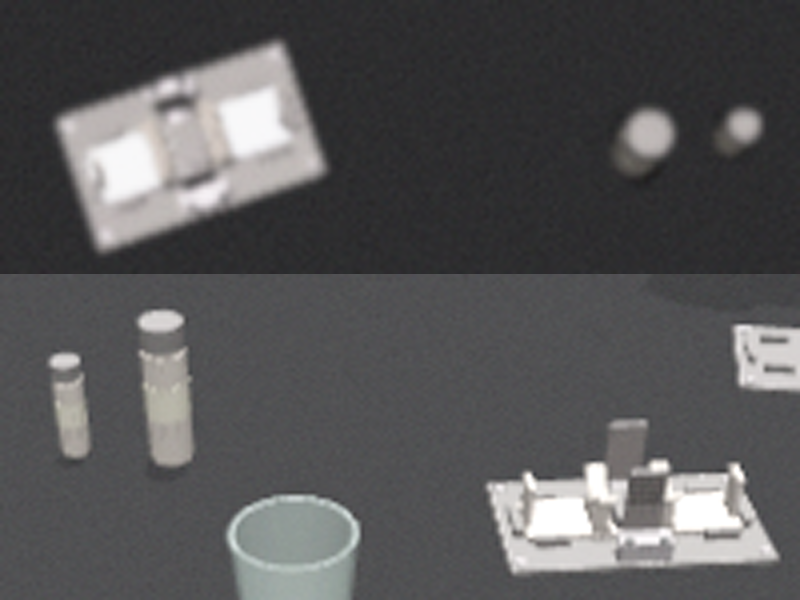

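The close crop confirms it: the larger tube is at about (570.7, -130.5) with its top at 120 mm. The cassette, with catches and saddles, is in the dock at about (579.8, 186.7), catch axis about 18.5° from world x. The smaller tube is 81 mm high.

```bash
cat >> h.py <<'E'
def frame(z,x):
    z=np.array(z,float);z/=np.linalg.norm(z);x=np.array(x,float);x=x-z*(x@z);x/=np.linalg.norm(x)
    return np.stack([x,np.cross(z,x),z],1)
def rel(p,M,note=""):
    s=read_state();A=R.from_quat(s["ee_rot"]).as_matrix()
    print(note,"shift m",np.round(A.T@(np.array(p)-s["position"])/1000,4),"rot",np.round(R.from_matrix(A.T@M).as_rotvec(),4))
a=np.radians(20);t=np.radians(15)
Zg=np.array([np.sin(a)*np.cos(t),-np.cos(a)*np.cos(t),-np.sin(t)])
Mg=frame(Zg,[0,0,1])
TUBE=np.array([570.7,-130.5]);CAS=np.array([579.8,186.7]);TH=np.radians(18.5)
cy=np.array([np.cos(TH),np.sin(TH),0]);cx=np.array([-np.sin(TH),np.cos(TH),0]) # cx to the left
up=np.array([0,0,1.])
# tube laid: up -> -cx, pad axis -> -cy
src=np.stack([up,Mg[:,1],np.cross(up,Mg[:,1])],1);dst=np.stack([-cx,-cy,np.cross(-cx,-cy)],1)
Ml=dst@src.T@Mg
E
python3 - <<'E'
from h import *
im=cv2.imread("pics/top0.png");m=camera_model("top");K=np.array(m["K"]);Rm=cv2.Rodrigues(np.array(m["rvec"],float))[0];tv=np.array(m["tvec"],float).ravel()
g=(im.min(2)>90).astype(np.uint8);g[:, :160]=0;g[:,235:]=0;g[:155]=0;g[220:]=0
n,l,st,_=cv2.connectedComponentsWithStats(g);k=1+st[1:,4].argmax()
v,u=np.where(l==k);d=np.stack([(u-K[0,2])/K[0,0],(v-K[1,2])/K[1,1],u*0+1.],1)@Rm;C=-Rm.T@tv
X=C+d*((6-C[2])/d[:,2])[:,None];print(cv2.minAreaRect(X[:,:2].astype(np.float32)))
print(Ml)
rel([450,30,300],frame([0,0,-1],[.342,-.94,0]),"A")
E
```

```text
((581.3386840820312, 186.9154510498047), (107.49491882324219, 174.53431701660156), 18.82581329345703)
[[ 3.06492762e-01 -9.48323655e-01 -8.21244882e-02]
 [-9.16010310e-01 -3.17304656e-01  2.45444223e-01]
 [-2.58819045e-01  2.22218033e-17 -9.65925826e-01]]
A shift m [ 0.3882  0.3949 -0.0689] rot [ 0.0018 -0.0008  0.7539]
```

```bash
python3 -m handwheel '[[0,0,-0.05,0,0,0,1],[0.04,0.04,-0.069,0,0,0.1,1],[0.08,0.08,-0.069,0,0,0.2,1],[0.13,0.13,-0.069,0,0,0.3,1],[0.18,0.18,-0.069,0,0,0.4,1],[0.23,0.23,-0.069,0,0,0.5,1],[0.28,0.28,-0.069,0,0,0.6,1],[0.33,0.335,-0.069,0,0,0.7,1],[0.388,0.395,-0.069,0,0,0.754,1],[0.388,0.395,-0.069,0,0,0.754,1]]'
python3 - <<'E'
from h import *
s=read_state();print(s["position"],s["joints"])
rel(np.array([570.7,-130.5,105])+19*Zg-100*Zg+[0,0,120],Mg,"B")
E
```

```text
clock: 1.35
position: [449.0, 31.3, 300.3]
ee_rot: [0.819, -0.574, -0.0, -0.0]
contact_force: [1.4, 1.1, 0.5]
gripper_width: 85.4
grasp_force: 0.0
[449.00962981  31.31800162 300.27605279] [ 4.32454737e-01  3.28769247e-02 -2.73430085e-01 -1.92205636e-04
 -1.26424494e+00 -8.32571677e-02]
B shift m [ 0.1155 -0.059   0.0543] rot [-2.0000e-04  1.3092e+00 -1.0000e-04]
```

```bash
python3 -m handwheel '[[0.013,-0.006,0.006,0,0.15,0,1],[0.026,-0.013,0.012,0,0.3,0,1],[0.039,-0.02,0.018,0,0.45,0,1],[0.052,-0.027,0.024,0,0.6,0,1],[0.065,-0.034,0.03,0,0.75,0,1],[0.078,-0.04,0.036,0,0.9,0,1],[0.09,-0.047,0.042,0,1.05,0,1],[0.103,-0.053,0.048,0,1.2,0,1],[0.1155,-0.059,0.0543,0,1.309,0,1],[0.1155,-0.059,0.0543,0,1.309,0,1]]'
python3 - <<'E'
from h import *
s=read_state();print(s["position"],s["joints"])
rel(np.array([570.7,-130.5,105])+19*Zg-100*Zg+[0,0,120],Mg,"B")
rel(np.array([570.7,-130.5,105])+19*Zg-100*Zg,Mg,"C")
E
```

```text
clock: 2.6
position: [543.7, -55.8, 243.7]
ee_rot: [0.651, -0.454, 0.497, 0.351]
contact_force: [0.3, -0.0, -0.8]
gripper_width: 85.6
grasp_force: 0.0
[543.65844925 -55.80199228 243.7149247 ] [ 0.52850531  0.4058552  -0.87092161  1.32080789 -1.37245722 -1.26944037]
B shift m [0.0025 0.0002 0.0006] rot [0.0027 0.0001 0.0057]
C shift m [-0.1134 -0.0006  0.0316] rot [0.0027 0.0001 0.0057]
```

```bash
python3 -m handwheel '[[-0.015,0,0.004,0,0,0,1],[-0.03,0,0.008,0,0,0,1],[-0.045,0,0.012,0,0,0,1],[-0.06,0,0.016,0,0,0,1],[-0.06,0,0.016,0,0,0,1]]'
python3 - <<'E'
from h import *
for n in("top","scene"):
    im,w=cloud(n);np.save(n+"1.npy",w);cv2.imwrite(f"pics/{n}1.png",im)
x=np.hstack([cv2.imread(f"pics/{n}1.png")[50:,60:460] for n in("top","scene")])
cv2.imwrite("pics/both1.png",x);print(x.shape,read_state()["joints"])
rel(np.array([570.7,-130.5,105])+19*Zg-100*Zg,Mg,"C")
E
```

```text
clock: 3.22
position: [543.8, -55.2, 182.7]
ee_rot: [0.65, -0.454, 0.498, 0.35]
contact_force: [0.3, -0.7, -0.1]
gripper_width: 85.3
grasp_force: 0.0
(334, 800, 3) [ 0.5154752   0.50889587 -0.90932255  1.36621413 -1.33750493 -1.41579038]
C shift m [-0.0554  0.0008  0.0167] rot [ 0.0002 -0.0003  0.0003]
```

View pics/both1.png

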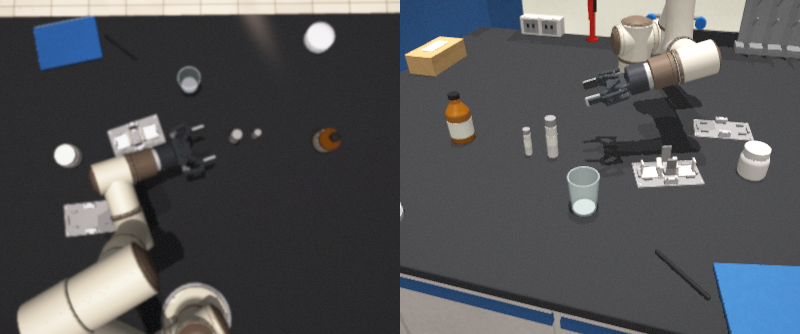

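The picture shows the open gripper pointing at the tube, at (235,135) in the left view. The wrist is well above the near edge of the dock, so I'm continuing down and in.

```bash
python3 -m handwheel '[[-0.018,0,0.005,0,0,0,1],[-0.036,0.0004,0.01,0,0,0,1],[-0.0554,0.0008,0.0167,0,0,0,1],[-0.0554,0.0008,0.04,0,0,0,1],[-0.0554,0.0008,0.06,0,0,0,1],[-0.0554,0.0008,0.08,0,0,0,1],[-0.0554,0.0008,0.1,0,0,0,1],[-0.0554,0.0008,0.1167,0,0,0,1],[-0.0554,0.0008,0.1167,0,0,0,1]]'
python3 - <<'E'
from h import *
print(read_state()["joints"])
rel(np.array([570.7,-130.5,105])+19*Zg,Mg,"G")
im,w=cloud("scene");cv2.imwrite("pics/g.png",cv2.resize(im[120:260,180:380],(800,560)))
E
```

```text
clock: 4.45
position: [576.9, -148.9, 100.5]
ee_rot: [0.649, -0.456, 0.499, 0.35]
contact_force: [-0.2, -0.2, -0.8]
gripper_width: 85.3
grasp_force: 0.0
[ 0.19759743  0.66756873 -0.93600395  1.72873557 -1.3142963  -1.60509716]
G shift m [-0.0007 -0.0005 -0.0009] rot [ 0.002  -0.0003 -0.0013]
```

View pics/g.png

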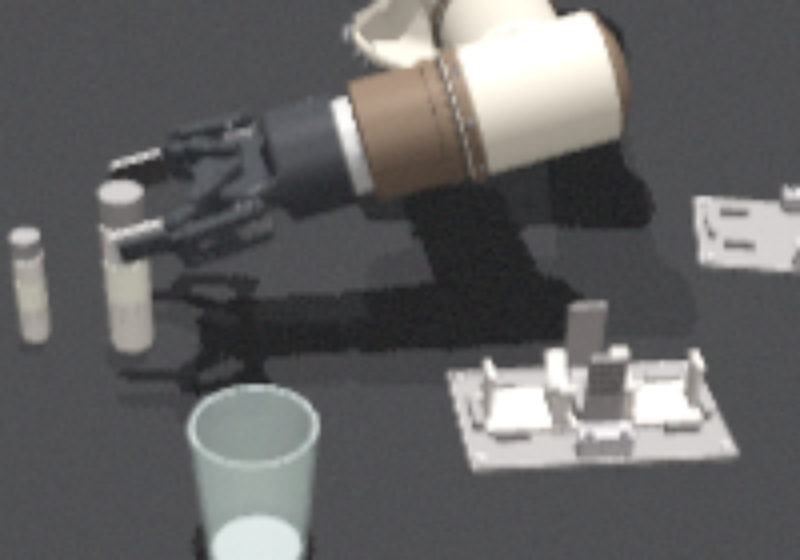

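The fingers straddle the large tube's upper part at (125,230). Closing, then lifting.

```bash
python3 -m handwheel '[[0,0,0,0,0,0,-1],[0,0,0,0,0,0,-1],[0,0,0,0,0,0,-1],[0,0,0,0,0,0,-1],[0,0,0,0,0,0,-1],[0,0,0,0,0,0,-1]]'
python3 -m handwheel '[[0.01,0,-0.003,0,0,0,-1],[0.02,0,-0.005,0,0,0,-1],[0.04,0,-0.01,0,0,0,-1],[0.06,0,-0.016,0,0,0,-1],[0.08,0,-0.02,0,0,0,-1],[0.1,0,-0.025,0,0,0,-1],[0.13,0,-0.034,0,0,0,-1],[0.16,0,-0.042,0,0,0,-1],[0.16,0,-0.042,0,0,0,-1]]'
python3 - <<'E'
from h import *
print(read_state()["joints"])
rel([520,60,300],Mg,"raise/move")
E
```

```text
clock: 5.25
position: [577.1, -147.6, 100.4]
ee_rot: [0.65, -0.455, 0.499, 0.349]
contact_force: [-0.4, 0.9, 1.5]
gripper_width: 28.5
grasp_force: 58.7
clock: 6.38
position: [577.1, -148.5, 268.5]
ee_rot: [0.649, -0.456, 0.5, 0.348]
contact_force: [0.3, -0.5, -1.9]
gripper_width: 28.4
grasp_force: 58.8
[ 0.24664041  0.36360006 -0.86305551  1.57808678 -1.29014684 -1.21969285]
raise/move shift m [-0.0253 -0.0178 -0.2162] rot [-0.0013 -0.0005 -0.0053]
```

```bash
sed -i 's/CAS=np.array(\[579.8,186.7\]);TH=np.radians(18.5)/CAS=np.array([580.1,186.8]);TH=np.radians(18.6)/' h.py
cat >> h.py <<'E'
LAY=np.r_[CAS,45]-45*cx+19*Ml[:,2]
E
python3 - <<'E'
from h import *
print(LAY)
rel(LAY+[0,0,150],Ml,"H")
E
```

```text
[592.88466679 148.81113133  26.6474093 ]
H shift m [-0.1601 -0.1159 -0.2408] rot [-0.0188 -1.5711  0.0203]
```

```bash
python3 -m handwheel '[[-0.012,-0.009,-0.018,-0.001,-0.12,0.001,-1],[-0.024,-0.018,-0.036,-0.003,-0.24,0.003,-1],[-0.036,-0.027,-0.055,-0.004,-0.36,0.004,-1],[-0.049,-0.035,-0.073,-0.006,-0.48,0.006,-1],[-0.061,-0.044,-0.092,-0.007,-0.6,0.007,-1],[-0.073,-0.053,-0.11,-0.009,-0.72,0.009,-1],[-0.086,-0.062,-0.129,-0.01,-0.84,0.01,-1],[-0.098,-0.071,-0.147,-0.011,-0.96,0.012,-1],[-0.11,-0.08,-0.166,-0.013,-1.08,0.013,-1],[-0.11,-0.08,-0.166,-0.013,-1.08,0.013,-1]]'
python3 - <<'E'
from h import *
print(read_state()["joints"])
rel(LAY+[0,0,150],Ml,"H")
E
```

```text
clock: 7.62
position: [588.2, 56.1, 202.1]
ee_rot: [0.808, -0.577, 0.093, 0.067]
contact_force: [0.6, -0.4, -1.9]
gripper_width: 28.2
grasp_force: 59.0
[ 0.47862244  0.33458541 -0.26193495  0.26616849 -1.02519737 -0.29302041]
H shift m [-0.0897 -0.0345  0.0052] rot [ 4.000e-04 -4.912e-01  5.500e-03]
```

```bash
python3 -m handwheel '[[-0.022,-0.009,0.001,0,-0.12,0.001,-1],[-0.044,-0.017,0.002,0,-0.24,0.002,-1],[-0.066,-0.026,0.004,0,-0.36,0.004,-1],[-0.08,-0.031,0.005,0,-0.44,0.005,-1],[-0.0897,-0.0345,0.0052,0,-0.4912,0.0055,-1],[-0.0897,-0.0345,0.0052,0,-0.4912,0.0055,-1],[-0.0897,-0.0345,0.0052,0,-0.4912,0.0055,-1]]'
python3 - <<'E'
from h import *
print(read_state()["joints"])
rel(LAY+[0,0,150],Ml,"H"); rel(LAY+[0,0,40],Ml,"H40")
im,w=cloud("scene"); im2,w2=cloud("top")
# tube points: near expected line, z within +-40 of 195
g=np.r_[CAS,195.]
for n,ww in(("s",w),("t",w2)):
    q=ww.reshape(-1,3);q=q[np.isfinite(q[:,0])];d=q-g;k=np.stack([d@cx,d@cy,d[:,2]],1)
    k=k[(abs(k[:,1])<30)&(abs(k[:,2])<35)&(k[:,0]>-25)&(k[:,0]<80)]
    print(n,len(k),k[:,0].max())
    for lo in range(-25,70,15):
        b=k[(k[:,0]>lo)&(k[:,0]<lo+15)]
        if len(b)>4: print(lo,len(b),b.min(0)[1:],b.max(0)[1:])
cv2.imwrite("pics/lay.png",np.hstack([cv2.resize(im[80:260,250:400],(400,480)),cv2.resize(im2[120:240,130:230],(400,480))]))
E
```

```text
clock: 8.5
position: [591.6, 148.1, 176.4]
ee_rot: [0.806, -0.578, -0.106, -0.075]
contact_force: [-0.4, -0.4, -1.4]
gripper_width: 28.4
grasp_force: 59.0
[ 0.37179679  0.42714425  0.0131079  -0.28385948 -1.16211376  0.06808156]
H shift m [-0.0003 -0.0014 -0.0002] rot [ 0.0027 -0.0017  0.0007]
H40 shift m [ 0.028  -0.0017  0.1061] rot [ 0.0027 -0.0017  0.0007]
s 454 59.61752202592578
-25 80 [-10.5223583  -10.50022969] [14.55019375 15.39218823]
-10 83 [-8.48434597 -9.5798617 ] [14.55650254 15.12934597]
5 79 [ -5.40119153 -13.08011474] [14.63520454 14.5104528 ]
20 82 [-10.36569586 -13.85100726] [14.92379182 15.29981009]
35 83 [ -9.76251704 -11.10075861] [13.92184622 15.03517762]
50 47 [ -6.88864123 -10.49444517] [12.01160891 14.76335452]
t 225 35.184146993854554
-25 55 [-16.39216353  -1.73318787] [13.8159065  18.72979783]
-10 58 [-15.87256717  -2.30023643] [12.90743615 21.14438541]
5 56 [-16.78105456  -2.30050157] [12.79333965 16.5723351 ]
20 55 [-17.25948462  -0.57929885] [12.29220691 18.66380516]
```

View pics/lay.png

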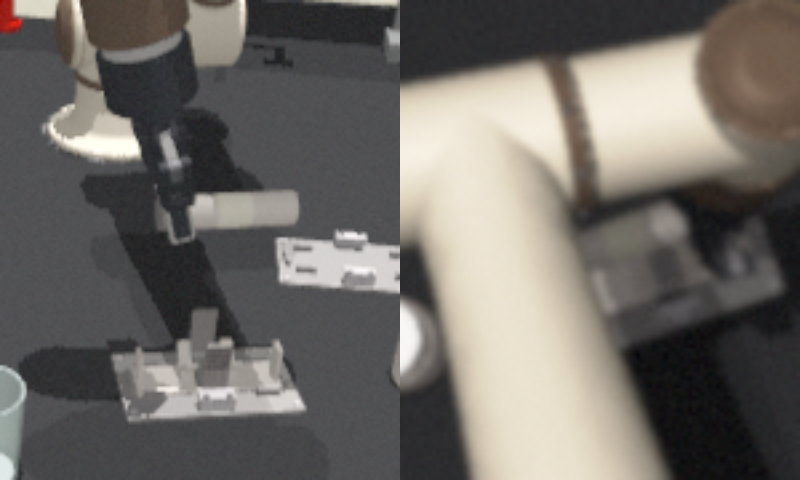

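The left view shows the tube horizontal above the cassette, foot to the left at (295,207) and the gripper on the cap end. The measured foot is at +59.6 mm, so it's centred. Lowering now.

```bash
python3 -m handwheel '[[0.006,-0.0015,0.024,0.003,-0.002,0,-1],[0.013,-0.0015,0.048,0.003,-0.002,0,-1],[0.019,-0.0015,0.072,0.003,-0.002,0,-1],[0.026,-0.0015,0.097,0.003,-0.002,0,-1],[0.030,-0.0015,0.111,0.003,-0.002,0,-1],[0.0335,-0.0015,0.125,0.003,-0.002,0,-1],[0.036,-0.0015,0.135,0.003,-0.002,0,-1],[0.0375,-0.0015,0.14,0.003,-0.002,0,-1],[0.0375,-0.0015,0.14,0.003,-0.002,0,-1]]'
python3 - <<'E'
from h import *
rel(LAY,Ml,"L")
im,w=cloud("scene")
g=np.r_[CAS,45.]
q=w.reshape(-1,3);q=q[np.isfinite(q[:,0])];d=q-g;k=np.stack([d@cx,d@cy,d[:,2]],1)
k=k[(abs(k[:,1])<24)&(abs(k[:,2])<35)&(k[:,0]>-25)&(k[:,0]<80)]
for lo in range(-25,75,10):
    b=k[(k[:,0]>lo)&(k[:,0]<lo+10)]
    if len(b)>4: print(lo,len(b),np.percentile(b,3,axis=0)[1:],np.percentile(b,97,axis=0))
E
```

```text
clock: 9.72
position: [593.8, 149.5, 31.9]
ee_rot: [0.805, -0.578, -0.106, -0.078]
contact_force: [0.3, 0.3, 0.2]
gripper_width: 28.7
grasp_force: 59.1
L shift m [0.0017 0.0011 0.005 ] rot [-0.0022  0.0023  0.0013]
-25 86 [ -2.21983785 -33.358703  ] [-15.56940741  19.24702348  20.68982606]
-15 71 [ -8.47973877 -34.36422286] [-6.0542479  16.72232973 20.12182009]
-5 28 [ -8.03574755 -22.51497535] [ 3.99759241 11.29372327 20.59436617]
5 19 [-6.8147341  15.78151556] [14.43054836  8.30242369 21.76954605]
15 62 [ -3.58433126 -33.29239361] [24.36616165 18.06648823 19.92453656]
25 72 [ -5.26695761 -33.88349647] [34.85464166 18.08297779 19.76655252]
35 72 [-14.66065151 -34.7028306 ] [44.70823516 17.29735485 20.68576983]
45 89 [-21.77732587 -34.65362095] [54.58177545 21.13226262 19.63740853]
55 66 [-21.37258825 -34.58791821] [64.66960701 21.18136962 19.7081291 ]
65 57 [-12.90421583 -33.9738017 ] [74.67531501 16.12759368 -0.90114874]
```

Tube top is 5 mm above rest height, as planned. Lowering the last 4.5 mm, then opening part-way.

```bash
python3 -m handwheel '[[0.0005,0,0.0025,0,0,0,-1],[0.001,0,0.0045,0,0,0,-1],[0.001,0,0.0045,0,0,0,-1],[0.001,0,0.0045,0,0,0,-1]]'
python3 - <<'E'
from h import *
rel(LAY,Ml,"L")
E
```

```text
clock: 10.28
position: [593.4, 149.6, 28.7]
ee_rot: [0.806, -0.578, -0.106, -0.078]
contact_force: [-2.7, -1.4, 5.2]
gripper_width: 28.5
grasp_force: 60.0
L shift m [0.0011 0.0007 0.0018] rot [-0.0019  0.0027  0.0022]
```

```bash
python3 -m handwheel '[[0,0,0,0,0,0,-0.2],[0,0,0,0,0,0,0.2],[0,0,0,0,0,0,0.4],[0,0,0,0,0,0,0.4],[0,0,0,0,0,0,0.4],[0,0,0,0,0,0,0.4]]'
python3 - <<'E'
from h import *
s=read_state();print(s["gripper_width"],s["contact_force"])
p=s["position"];rel(p+[0,0,130],R.from_quat(s["ee_rot"]).as_matrix(),"up130 (straight)")
rel(p-120*Ml[:,2],R.from_quat(s["ee_rot"]).as_matrix(),"back")
E
```

```text
clock: 11.02
position: [593.7, 149.7, 27.3]
ee_rot: [0.805, -0.578, -0.106, -0.078]
contact_force: [0.7, 0.2, -0.7]
gripper_width: 60.2
grasp_force: 0.0
60.15712646770835 [ 0.71779075  0.22198969 -0.6845161 ]
up130 (straight) shift m [-0.034  -0.0003 -0.1255] rot [0. 0. 0.]
back shift m [-0.0003 -0.0003 -0.12  ] rot [0. 0. 0.]
```

```bash
python3 -m handwheel '[[0,0,-0.01,0,0,0,0.4],[0,0,-0.03,0,0,0,0.4],[0,0,-0.06,0,0,0,0.6],[0,0,-0.09,0,0,0,1],[0,0,-0.12,0,0,0,1],[0,0,-0.15,0,0,0,1],[0,0,-0.15,0,0,0,1]]'
python3 - <<'E'
from h import *
s=read_state()
im,w=cloud("scene")
g=np.r_[CAS,45.]
q=w.reshape(-1,3);q=q[np.isfinite(q[:,0])];d=q-g;K=np.stack([d@cx,d@cy,d[:,2]],1)
k=K[(abs(K[:,1])<17)&(abs(K[:,2])<35)&(abs(K[:,0])<80)]
for lo in range(-70,75,10):
    b=k[(k[:,0]>lo)&(k[:,0]<lo+10)]
    t=b[b[:,2]>6]
    if len(t)>4: print(lo,len(t),np.percentile(t,97,axis=0), t[t[:,2]>12].mean(0)[1:] if (t[:,2]>12).any() else "")
r=K[(abs(K[:,0])<20)&(K[:,2]>17)&(K[:,2]<30)&(abs(K[:,1])<40)];print(r.mean(0),len(r),cv2.minAreaRect(r[:,:2].astype(np.float32)))
M=frame([0,0,-1],-cx);
rel(np.r_[CAS,54-19+110],M,"hover")
cv2.imwrite("pics/laid.png",cv2.resize(im[150:260,270:400],(780,600)))
E
```

```text
clock: 11.9
position: [607.8, 111.9, 176.8]
ee_rot: [0.805, -0.578, -0.103, -0.081]
contact_force: [0.0, 0.6, 0.6]
gripper_width: 85.7
grasp_force: 0.0
-70 7 [-60.11575442   3.05375341  15.09514644] [-1.19730676 14.77174311]
-60 31 [-50.47456697  13.13519994  15.82544349] [ 1.26971217 14.33307098]
-50 29 [-40.83653837  12.31580086  16.27801158] [ 1.08167161 14.74251159]
-40 26 [-30.65350523  10.40208353  15.52800632] [ 1.55628354 14.26129   ]
-30 31 [-20.5430029   13.58693784  16.48266151] [ 2.7907832  14.53633458]
-20 28 [-10.5034345   11.93343149  16.52583984] [ 2.04447348 14.64924371]
-10 24 [-0.26946428 12.66632641 15.98640253] [-0.91041663 14.61603181]
0 17 [ 9.07195341  7.27234765 16.2736758 ] [ 0.14739272 14.72965333]
10 18 [19.35438259  9.80126533 17.18725468] [ 0.37450629 15.26683683]
20 31 [29.69600717 13.02393287 16.55392864] [ 1.16071705 14.87703643]
30 29 [39.5793807  13.08285672 16.30626187] [ 2.63901859 14.45711432]
40 28 [49.72257228 12.93142229 16.92098117] [ 2.341045   14.63674894]
50 22 [58.87351619 12.04157967 15.47938328] [ 1.05143055 14.06159485]
[ 0.97579254  0.55556329 22.2317792 ] 76 ((3.682191848754883, -1.2434310913085938), (30.177858352661133, 64.56430053710938), 0.08801531791687012)
hover shift m [-0.0687  0.0015  0.0493] rot [-0.0068  0.2641  0.0008]
```

View pics/laid.png

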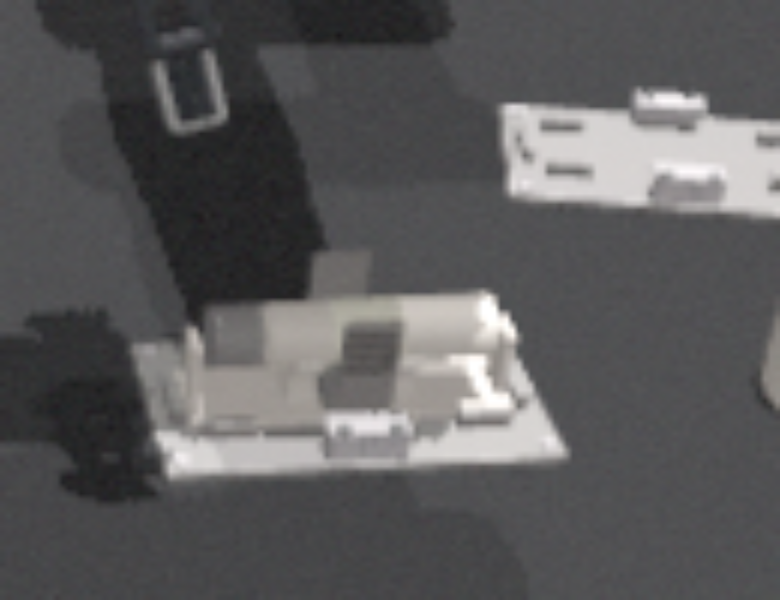

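The tube lies level in both saddles, end to end within 1 mm of centre, with the paddles either side of it (at (340,270) and (370,350)). Moving over the centre with the tool vertical.

```bash
python3 -m handwheel '[[-0.02,0,0,-0.001,0.07,0,1],[-0.035,0.001,0.01,-0.003,0.13,0,1],[-0.05,0.001,0.025,-0.005,0.2,0.001,1],[-0.06,0.0015,0.04,-0.007,0.264,0.001,1],[-0.0687,0.0015,0.0493,-0.0068,0.264,0.001,1],[-0.0687,0.0015,0.0493,-0.0068,0.264,0.001,1],[-0.0687,0.0015,0.0493,-0.0068,0.264,0.001,1]]'
python3 - <<'E'
from h import *
M=frame([0,0,-1],-cx);print(read_state()["joints"])
rel(np.r_[CAS,54-19+110],M,"hover");rel(np.r_[CAS,37],M,"grip")
E
```

```text
clock: 12.82
position: [579.8, 186.5, 142.9]
ee_rot: [0.812, -0.584, -0.001, 0.001]
contact_force: [-0.0, 0.2, 0.3]
gripper_width: 85.4
grasp_force: 0.0
[ 0.57584311  0.43297752 -0.15076777 -0.00202622 -0.99031631 -0.25066103]
hover shift m [-0.0002 -0.0004 -0.0021] rot [ 0.0036  0.0008 -0.0006]
grip shift m [-1.000e-04 -8.000e-04  1.059e-01] rot [ 0.0036  0.0008 -0.0006]
```

```bash
python3 -m handwheel '[[0,-0.0008,0.02,0.0036,0.0008,0,1],[0,-0.0008,0.04,0.0036,0.0008,0,1],[0,-0.0008,0.06,0.0036,0.0008,0,1],[0,-0.0008,0.075,0.0036,0.0008,0,1],[0,-0.0008,0.09,0.0036,0.0008,0,1],[0,-0.0008,0.1,0.0036,0.0008,0,1],[0,-0.0008,0.109,0.0036,0.0008,0,1],[0,-0.0008,0.109,0.0036,0.0008,0,1],[0,-0.0008,0.109,0.0036,0.0008,0,1]]'
python3 -m handwheel '[[0,0,0,0,0,0,0.4],[0,0,0,0,0,0,0.3],[0,0,0,0,0,0,0.2],[0,0,0,0,0,0,0.1],[0,0,0,0,0,0,0],[0,0,0,0,0,0,-0.3],[0,0,0,0,0,0,-1],[0,0,0,0,0,0,-1],[0,0,0,0,0,0,-1],[0,0,0,0,0,0,-1]]'
```

```text
clock: 13.95
position: [579.8, 187.4, 33.9]
ee_rot: [0.812, -0.583, 0.0, 0.0]
contact_force: [0.0, 0.4, -0.6]
gripper_width: 85.4
grasp_force: 0.0
clock: 15.2
position: [579.5, 187.1, 35.0]
ee_rot: [0.812, -0.583, 0.0, 0.001]
contact_force: [-3.5, -0.2, 9.5]
gripper_width: 40.0
grasp_force: 60.7
```

```bash
python3 -m handwheel '[[0,0,-0.002,0,0,0,-1],[0,0,-0.004,0,0,0,-1],[0,0,-0.007,0,0,0,-1],[0,0,-0.01,0,0,0,-1],[0,0,-0.014,0,0,0,-1],[0,0,-0.018,0,0,0,-1],[0,0,-0.022,0,0,0,-1],[0,0,-0.026,0,0,0,-1],[0,0,-0.03,0,0,0,-1],[0,0,-0.03,0,0,0,-1]]'
python3 - <<'E'
from h import *
im,w=cloud("scene");cv2.imwrite("pics/lift.png",cv2.resize(im[130:260,250:400],(690,600)))
E
```

```text
clock: 16.45
position: [579.7, 187.4, 63.9]
ee_rot: [0.812, -0.583, 0.0, 0.0]
contact_force: [0.5, 0.1, -3.1]
gripper_width: 40.4
grasp_force: 60.6
```

View pics/lift.png

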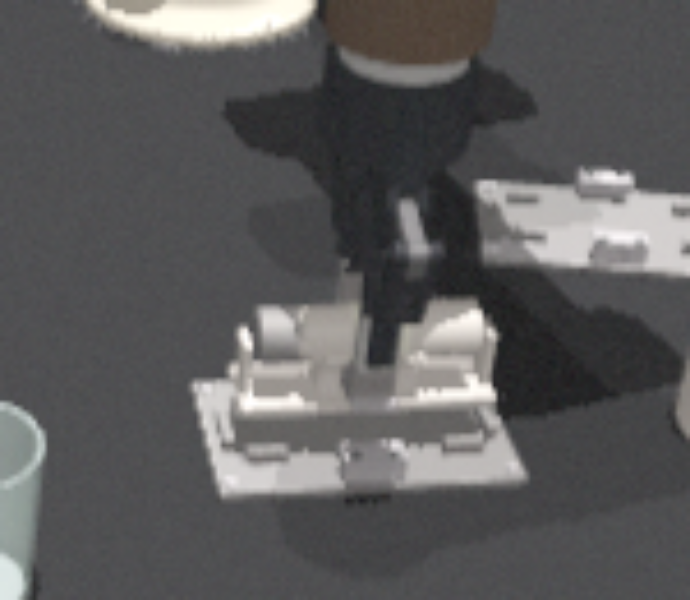

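The cassette is free of the dock and level, with the tube in its saddles (about (370,330)). Lifting on, slowly.

```bash
python3 -m handwheel '[[0,0,-0.005,0,0,0,-1],[0,0,-0.015,0,0,0,-1],[0,0,-0.03,0,0,0,-1],[0,0,-0.045,0,0,0,-1],[0,0,-0.06,0,0,0,-1],[0,0,-0.075,0,0,0,-1],[0,0,-0.09,0,0,0,-1],[0,0,-0.103,0,0,0,-1],[0,0,-0.112,0,0,0,-1],[0,0,-0.115,0,0,0,-1]]'
python3 -m handwheel '[[0,0,0,0,0,0,-1],[0,0,0,0,0,0,-1],[0,0,0,0,0,0,-1],[0,0,0,0,0,0,-1],[0,0,0,0,0,0,-1],[0,0,0,0,0,0,-1]]'
python3 - <<'E'
from h import *
im,w=cloud("scene");cv2.imwrite("pics/end.png",cv2.resize(im[70:260,230:420],(600,600)))
E
```

```text
clock: 17.75
position: [579.7, 187.4, 179.1]
ee_rot: [0.812, -0.583, 0.0, 0.0]
contact_force: [0.3, -0.4, -3.0]
gripper_width: 39.8
grasp_force: 60.8
clock: 18.5
position: [579.5, 187.3, 178.5]
ee_rot: [0.812, -0.583, 0.0, 0.0]
contact_force: [-0.4, -0.4, -3.2]
gripper_width: 39.7
grasp_force: 60.8
```

View pics/end.png

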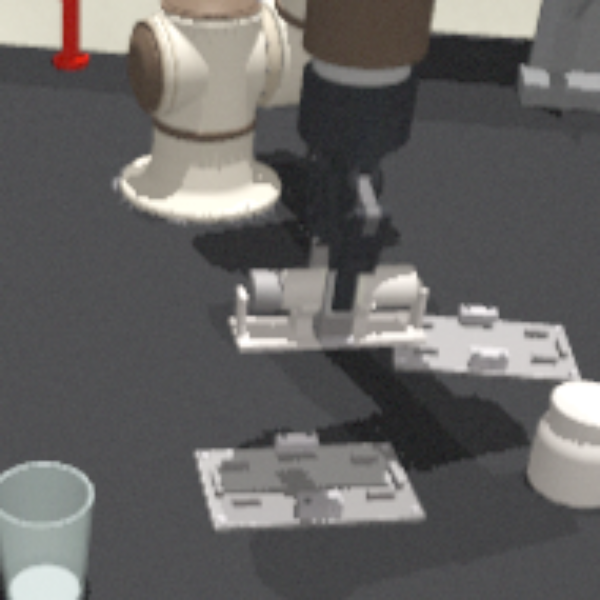

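The cassette hangs level at about (330,320) with the tube in its saddles, clear of the now empty dock. Handing in.

```bash
python3 -c "from bench import job_done; print(job_done())"
```

```text
the job is handed in; nothing more can be done
None
```

Handed in at about 18.5 s of the 64 s: the tube lies in the cassette's saddles, and the arm holds the cassette by both catches, level and still, about 15 cm above the bench; the other vessels were not touched, and no verdict was returned.

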